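Pack the specimen jar and clip on its record card

ROBOT

A 6-joint arm with a two-finger parallel gripper is mounted at the origin on a cart in front of the work surface, level with it; the furniture and walls round the work are solid. World frame = base frame: x ahead of the robot, y to its left, z up, the work surface at z = 0. Lengths are in mm, angles in degrees, forces in N, time in s.
With the tool pointing down it reaches from about 300 to 850 mm from the base axis. Payload 4.2 kg.
Tool frame: the origin (TCP) lies between the finger pads; the fingertips stand 11 mm ahead of it and the grasp point (between the pads) lies 8 mm behind it (env.tips_ahead is the distance from the TCP to the fingertips, in mm); z points along the fingers, y is the line along which they close (so a half turn about z gives the same grasp; the last joint's range is limited). The gripper opens to 91 mm and grips with 3 to 60 N. Pads are 32 mm wide; open, the fingers measure 118 mm over their backs; the gripper's body (76 mm by 178 mm) begins 60 mm behind the grasp point.
Start: joints at [-75.287, 18.312, 89.639, -0, 72.044, -1.146], TCP at [157.138, -553.127, 224.976] pointing down, gripper open.
Joint ranges: [-177.97, 177.97], [-48.28, 115.42], [12.27, 149.76], [-77.06, 257.06], [2.81, 150.46], [-146.56, 146.56]. Speed limits (degrees/s): [147.25, 147.25, 180, 180, 180, 180].

INTERFACE

Orientations are given as [roll, pitch, yaw] about the fixed x, y, z axes, in that order (R = Rz(yaw) Ry(pitch) Rx(roll)).
In Python, from workcell import env, cams gives the robot as it stands.
- The arm moves only by the tool step_arm, never from a script. Its arguments are lists of equal length, an entry for each row: "linear": the shift along the tool's x, y, z in units of 30 cm (1.0 is 30 cm), a list of three; "turn": the turn about the tool's z in units of 360 degrees (1.0 is 360 degrees). In form: {"linear": [[tx, ty, tz], ...], "turn": [turn, ...]}. A call has 1 to 20 rows; each row is the pose to reach, as a shift and turn from the pose commanded when the call began, along the tool's axes at that moment, turning the shorter way round; what a row does not reach only later rows make up. A row lasts 1/8 s, in which the tool goes at most 62.5 mm and 10.7 degrees, less where a joint would pass 70% of its speed; a pose out of reach is approached as far as the arm can. A call with a number of a shift or a turn outside -1 to 1 is refused whole. A call with a gripper value outside its range is refused whole. "fingers" is the closure, from -1 (fully open) to 1 (shut), so that 0 is half open, set as the call begins (left out, the last holds). The fingers move at their own pace and stop on an object; "force" is the grip in N (left out, the last holds). Time passes only in rows, so rows that repeat a pose let the fingers close. It gives the time, the measured TCP pose, the force, the opening and the grip force at its end, in the units of the state.
- env.state(): the state, without advancing time (a new reading comes with each control period).
- cams.grab_frame(name): name is "scene" or "side" or "wrist"; returns a dict with "color" (420x560x3 uint8, blue, green, red), "fx", "fy", "cx", "cy" (pixels), "extrinsics" (4x4, takes a point from camera to world coordinates); the wrist camera has in their place "tool_from_camera" (4x4, takes a point from camera to tool coordinates, whose origin is the TCP and whose axes are the flange's). Camera axes: x right, y down, z forward; pixel columns grow to the right and rows downward; lengths in mm; the calibration is good to about 2 mm. A picture is of the moment at which its call begins: read the wrist's pose just before it. There is no depth.
- env.job_done(): hands the job in; it is judged then, once.
The state is a dict: "time_s": time; "qpos": joint angles; "qvel": joint speeds; "effort": joint torques, N m; "ee_pos": TCP position; "ee_rot": TCP orientation; "force": force on the tool from outside, world axes, zero at the start; "torque": the same for the moment, N m; "gripper_width": finger opening in mm; "gripper_force": force on a finger pad.
Only numpy, scipy, OpenCV 4.12 (cv2) and the standard library are available. Lean on these libraries where they do the work, as an engineer would, in place of code of your own. Each camera call takes 0.05 s, during which the arm holds its last target. There are 200 camera calls.

TASK

Put every loose resin specimen block from the open bench into the glass jar on the white board, then set the blue lid on the jar and screw it fully home: first turn it back (anticlockwise from above) until you feel it drop into the thread, then clockwise until it sits down on the rim. Also close the orange spring clip over the front edge of the upright plate with the record card beside it, at about mid-height, so that it holds the card and the plate together; do not knock over the small bottles and vial standing around.

Things in the scene. Friction and masses are not known exactly. Their poses are not given: they have to be found in the camera images.
- block_1_center (a point): centre (half-way up) of a loose clear resin block with an insect inside, 44 x 28 x 19 mm long, wide, high; long side along its y, z up at the start; take it across the short width. Three or four such blocks lie on the open bench, absent ones read None; those in the black case at the right are not part of the job
- block_2_center (a point): centre (half-way up) of a loose clear resin block with an insect inside, 42 x 30 x 19 mm long, wide, high; long side along its y, z up at the start; take it across the short width. Three or four such blocks lie on the open bench, absent ones read None; those in the black case at the right are not part of the job
- block_3_center (a point): centre (half-way up) of a loose clear resin block with an insect inside, 44 x 29 x 20 mm long, wide, high; long side along its y, z up at the start; take it across the short width. Three or four such blocks lie on the open bench, absent ones read None; those in the black case at the right are not part of the job
- block_4_center (a point): centre (half-way up) of a loose clear resin block with an insect inside, 44 x 30 x 20 mm long, wide, high; long side along its y, z up at the start; take it across the short width. Three or four such blocks lie on the open bench, absent ones read None; those in the black case at the right are not part of the job
- station: fixed white plastic board 160 (x) x 290 (y) x 8 mm; origin at the centre of its underside, x away from the robot, y to the left, z up. The glass jar is fixed 75 mm to its left (+y), the upright aluminium card plate 75 mm to its right (-y)
- jar_rim (a point): centre of the fixed jar's open mouth, level with the rim, 102 mm above the bench; z up. Straight glass jar, 76 mm wide inside, 84 mm outside, 84 mm deep (all four blocks fit even one on another), thread on its outside just below the rim
- thread_top (a point): point on the jar axis level with the flat tops of its three thread pieces, 6 mm below the rim. The thread is 96 mm across, with three gaps about 30 degrees wide, 120 degrees apart; the clockwise end of each thread piece has a stop about 10 degrees wide that stands 3 mm above the tops. The angles of the gaps are not given
- lid_knob (a point): centre, half-way up, of the knob of the loose blue screw lid (about 120 g); z is its axis, up. Knob: ribbed cylinder 40 mm across, 34 mm high. Below it a disc 106 mm across, 5 mm thick, its underside 22 mm below this point, with a skirt to 40.8 mm below it. Heights of this point above jar_rim: about 35 mm lying on the thread tops (38 on the stops), 27 dropped into the gaps, 22 fully home
- lid_foot (a point): centre of the lid's lower edge; three inward lugs 4 mm thick sit there under the white marks, 120 degrees apart, with 2 mm of play round the jar. Lying on the thread tops, clockwise runs against the stops; turned back (anticlockwise) up to about 95 degrees the lid drops 8 mm into the gaps; then 78 to 103 degrees clockwise draw it down 5 mm (6 mm per 78 degrees) to the rim, where it stops
- clip: orange sprung clip, 84 mm long, 24 mm high, lying flat (works with either face up), origin on its pivot at the lower face, local x towards the jaws, z along the pivot. It is about 44 mm wide over the flared handle ends
- clip_grip (a point): point midway between the clip's handles, half-way up (12 mm), 30 mm behind the pivot. Pinched here along the clip's y, the handles close from about 40 to about 20 mm over their outsides (about 10 N) and the jaws open fully, about 18 mm; let go, the jaws shut with about 7 N. Held squeezed, the clip can be carried
- clip_jaw (a point): point between the rubber jaw pads of the shut clip, half-way up, 31 mm ahead of the pivot; the pads reach from 24 to 38 mm ahead of the pivot. Point and body axes belong to the clip's left half: squeezed fully open, the middle line of the jaws is turned 0.3 rad clockwise (seen from above if its z is up) from its x about the pivot
- clip_arm (a joint): opening angle of the clip: 0 jaws shut, 0.6 rad fully open, about 0.22 when shut on plate and card
- clip_spot (a point): middle of the front vertical edge (towards the robot) of upright plate and card together, 53 mm above the bench; x away from the robot along the plate, y left across it, z up. Plate 4 mm thick, 75 long, 80 high; the card at its right is 3 mm thick, 0.7 mm off; together about 8 mm. Front edges flush and free; a lip 18 mm high holds the card's foot farther back
- card: loose stiff white record card 70 x 3 x 76 mm with a green bar, standing in its slot against the right side of the plate; origin at the middle of its lower edge, z up; leave it in the slot
- dropper_red: bystander: dropper bottle with red cap, 33 mm across, 85 mm high, origin under its centre, z up
- dropper_blue: bystander: dropper bottle with blue cap, 33 mm across, 85 mm high, origin under its centre, z up
- vial_blue: bystander: vial with blue cap, 23 mm across, 60 mm high, origin under its centre, z up
Things that resemble listed ones, but are neither listed nor needed, are in the scene too. What is shaped like the part that bears block_1_center but pink or turquoise is not meant.

How it is judged (in metres and radians):
On the way, in this order (a step that is already met when the one before it is completed fails the run):
1. every specimen block present lies in the jar, wholly below its rim (horizontal distance between each of block_1_center, block_2_center, block_3_center, block_4_center and jar_rim below 0.037 m and z of each of block_1_center, block_2_center, block_3_center, block_4_center in the frame of jar_rim below -0.01 m), for 0.2 s.
2. the lid is screwed home on the jar (horizontal distance between lid_knob and jar_rim below 0.005 m and z of lid_knob in the frame of jar_rim below 0.0237 m and angle between lid_knob's own z axis and vertical below 0.06 rad), for 0.2 s.
At the end, for the whole second after the job is handed in: All blocks present lie in the jar, centres 10 mm or more below the rim; the lid is level and within 1.7 mm of resting on the rim; the clip, let go and at rest, grips both card and plate, its jaw centre 1 to 25 mm behind their front edge and from 17 mm below to 25 mm above the middle (all of step 1 and all of step 2 and x of clip_jaw in the frame of clip_spot between 0.001 and 0.025 m and z of clip_jaw in the frame of clip_spot between -0.017 and 0.025 m and contact force between clip and card above 0.5 N and contact force between clip and station above 0.5 N and linear speed of clip below 0.02 m/s); the robot touches nothing.
It fails at once if a dropper bottle or the vial is knocked over (angle between any of dropper_red, dropper_blue, vial_blue's own z axis and vertical above 0.8 rad).
Of block_1, block_2, block_3, block_4 only 3 to 4 are there at a start; the rules pass over those that are not, and their reading is None.
At some moment in a run one of block_1, block_2, block_3, block_4, lid, clip may be knocked a few centimetres aside while the robot is not near it.
Once in a run the grip may slacken for a moment while it holds something.
It also fails if it takes over 208 s, if anything falls off the work surface, if the arm or the gripper's body presses on something with over 40 N, if the wrist force passes 120 N, or if a joint passes its speed limit or range.

## Working session

There is one attempt and no reset: what is moved stays moved. The work goes in short steps, Python scripts to look and compute and a tool call to move; the robot and the scene stay as the last step left them, time stands still between calls to the robot, and variables do not carry over. Pictures are saved under pics/ and viewed, at most 18 in all, crops included, and the job is handed in when it is done.

Besides the shell and the picture viewer there is one more tool, called after "Emit:" in YAML: its name, and indented under it one key for each argument. step_arm: Moves the arm, as the interface text tells. Its arguments: {"type":"object","properties":{"linear":{"type":"array"},"turn":{"type":"array"},"fingers":{"type":"number"},"force":{"type":"number"}},"required":["linear","turn"]}

```bash
mkdir -p pics; ls
cat > h.py <<'E'
import numpy as np, cv2
from workcell import env, cams
from scipy.spatial.transform import Rotation as R
def grab(n):
    s=env.state(); f=cams.grab_frame(n); K=np.array([[f["fx"],0,f["cx"]],[0,f["fy"],f["cy"]],[0,0,1]])
    if n=="wrist":
        T=np.eye(4); T[:3,:3]=R.from_euler('xyz',s["ee_rot"],degrees=True).as_matrix(); T[:3,3]=s["ee_pos"]
        T=T@np.array(f["tool_from_camera"])
    else: T=np.array(f["extrinsics"])
    return f["color"],K,T
def ray(K,T,u,v):
    d=T[:3,:3]@np.linalg.solve(K,[u,v,1.]); return T[:3,3],d
def onz(K,T,u,v,z):
    o,d=ray(K,T,u,v); return o+d*(z-o[2])/d[2]
def proj(K,T,p):
    q=np.linalg.inv(T)@np.append(p,1.); q=K@q[:3]; return q[:2]/q[2]
def totool(p,yaw=None):
    s=env.state(); M=R.from_euler('xyz',s["ee_rot"],degrees=True).as_matrix()
    return M.T@(np.array(p)-s["ee_pos"])/300
E
python3 - <<'E'
from h import *
print(env.state(), env.tips_ahead)
for n in("scene","side","wrist"):
    c,K,T=grab(n); cv2.imwrite(f"pics/{n}0.png",c); np.savez(f"pics/{n}0.npz",K=K,T=T); print(n,K[0,0],T.round(2).tolist())
E
```

```text
pics
{'time_s': 0.0, 'qpos': array([-7.52870024e+01,  1.83527497e+01,  8.97056484e+01, -7.81820151e-04,
        7.20448764e+01, -1.14558217e+00]), 'qvel': array([ 0.07658032, -0.03293046,  0.00826032,  0.032628  ,  0.00276816,
       -0.10437071]), 'effort': array([-2.77563711e-03, -4.12461805e+01, -2.31975049e+01,  7.29386578e-02,
        4.58523142e-02, -1.35698524e-04]), 'ee_pos': array([ 157.00346823, -552.64596382,  224.11429508]), 'ee_rot': array([-1.79896731e+02, -1.32159053e-03,  1.58588202e+01]), 'force': array([ 0.92894923, -0.97512922, -0.2932086 ]), 'torque': array([-0.00934499, -0.02930073,  0.01947476]), 'gripper_force': 0.0, 'gripper_width': 91.27191504883366} 11.0
scene 457.4656959698445 [[0.88, -0.22, 0.42, -28.26], [-0.48, -0.37, 0.8, -1177.12], [-0.02, -0.9, -0.43, 717.9], [0.0, 0.0, 0.0, 1.0]]
side 388.1411565666978 [[-0.98, -0.09, 0.16, 409.64], [-0.18, 0.53, -0.83, 927.74], [-0.01, -0.84, -0.54, 685.67], [0.0, 0.0, 0.0, 1.0]]
wrist 301.2100691883588 [[0.28, -0.93, -0.23, 221.43], [-0.96, -0.27, -0.06, -534.87], [-0.0, 0.24, -0.97, 382.94], [0.0, 0.0, 0.0, 1.0]]
```

View pics/scene0.png

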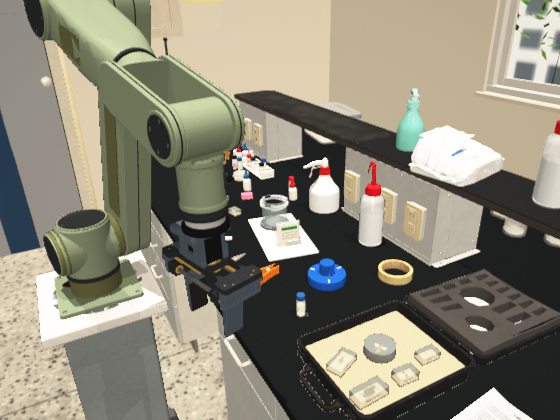

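View pics/side0.png

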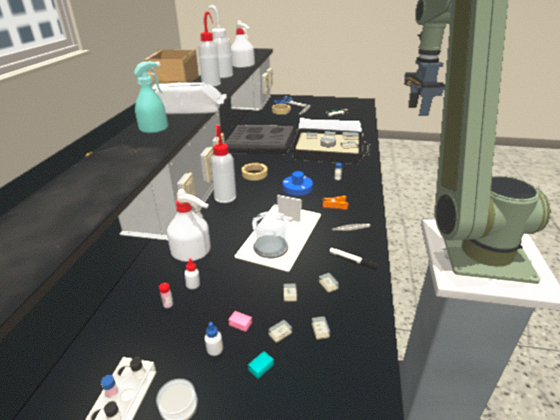

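The side view shows four cream blocks at about (290,292), (328,282), (281,330) and (320,327). The pink (240,321) and turquoise (261,364) ones are decoys, and the scene view shows case blocks at (341,361), (368,391), (405,374) and (428,354) that I leave alone. The jar is at (270,243), the lid at (297,183) and the clip at (335,203). The vial is at (338,171) and the droppers are at (192,276) and (213,340).

Run:
```python
from h import *
c=cv2.imread("pics/side0.png"); z=np.load("pics/side0.npz"); K,T=z["K"],z["T"]
cv2.imwrite("pics/crop1.png",cv2.resize(c[150:380,150:400],None,fx=3,fy=2.6,interpolation=cv2.INTER_CUBIC)[:600,:750])
for n,u,v,h in [("b",290,292,10),("b",328,282,10),("b",281,330,10),("b",320,327,10),("pink",240,321,10),("turq",261,364,10),("lidknobtop",297,175,52),("clip",335,203,12),("vial",338,179,0),("dred",192,287,0),("dblue",213,352,0),("jarrim",270,246,102),("boardL",237,257,8),("boardB",293,266,8),("boardR",321,212,8),("boardF",272,206,8),("tape",255,170,10)]:
    print(n,onz(K,T,u,v,h).round()[:2])
hsv=cv2.cvtColor(c,cv2.COLOR_BGR2HSV)
m=cv2.inRange(hsv,(12,10,90),(40,110,255)); m[:265]=0;m[345:]=0;m[:,:262]=0;m[:,345:]=0
for k in cv2.findContours(m,0,2)[0]:
    if cv2.contourArea(k)>40:
        r=cv2.minAreaRect(k); P=np.array([onz(K,T,*p,15)[:2] for p in k[:,0].astype(float)],np.float32); print(r, cv2.minAreaRect(P))
```

```text
b [509. 249.]
b [420. 199.]
b [510. 367.]
b [427. 344.]
pink [605. 358.]
turq [535. 457.]
lidknobtop [ 566. -279.]
clip [ 425. -179.]
vial [ 424. -372.]
dred [755. 265.]
dblue [642. 440.]
jarrim [567. 196.]
boardL [672. 141.]
boardB [516. 152.]
boardR [ 466. -123.]
boardF [ 628. -132.]
tape [ 742. -374.]
((279.9000244140625, 332.3000183105469), (13.86362075805664, 22.807893753051758), 63.43495178222656) ((510.8663635253906, 376.30340576171875), (48.22785186767578, 35.17186737060547), 45.07637405395508)
((320.6000061035156, 329.29998779296875), (19.289892196655273, 14.862703323364258), 71.56504821777344) ((425.54278564453125, 354.09222412109375), (33.043701171875, 48.178916931152344), 21.10429573059082)
((290.0, 292.0), (18.0, 14.0), 90.0) ((508.11541748046875, 253.7823486328125), (33.387630462646484, 60.4604377746582), 9.703960418701172)
((328.5000305175781, 283.0000305175781), (20.50609588623047, 13.435027122497559), 45.0) ((418.7023010253906, 207.6368408203125), (39.9295539855957, 54.385711669921875), 41.53578186035156)
```

View pics/crop1.png

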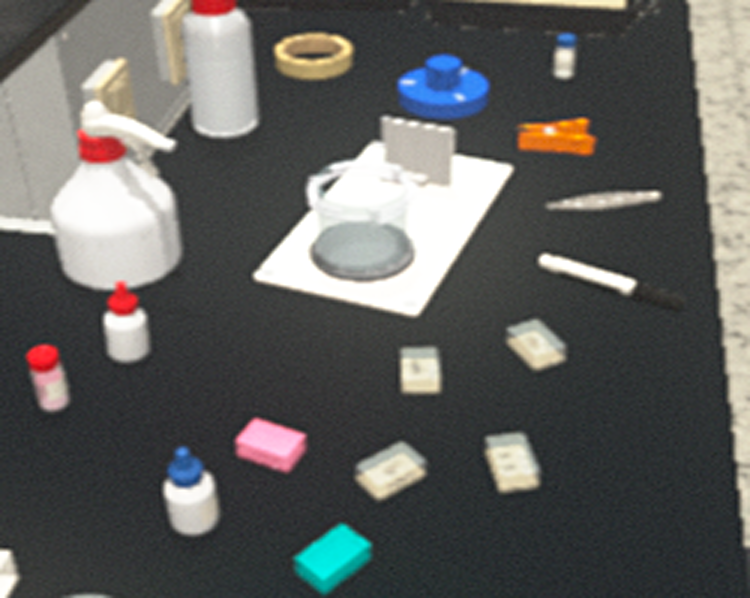

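Emit:
step_arm:
  linear:
    - [1.0,-0.65,-0.25]
    - [1.0,-0.65,-0.25]
    - [1.0,-0.65,-0.25]
    - [1.0,-0.65,-0.25]
    - [1.0,-0.65,-0.25]
    - [1.0,-0.65,-0.25]
    - [1.0,-0.65,-0.25]
    - [1.0,-0.65,-0.25]
    - [1.0,-0.65,-0.25]
  turn: [0.04,0.04,0.04,0.04,0.04,0.04,0.04,0.04,0.04]
  fingers: -1
  force: 25

```text
time_s: 1.27
ee_pos: [391.5, -284.4, 299.4]
ee_rot: [-180.0, 0.1, 1.3]
force: [0.2, -0.9, -0.3]
gripper_width: 91.4
gripper_force: 0.0
```

Run:
```python
from h import *
c,K,T=grab("wrist"); cv2.imwrite("pics/w1.png",c); np.savez("pics/w1.npz",K=K,T=T)
```

```text
(no output)
```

View pics/w1.png

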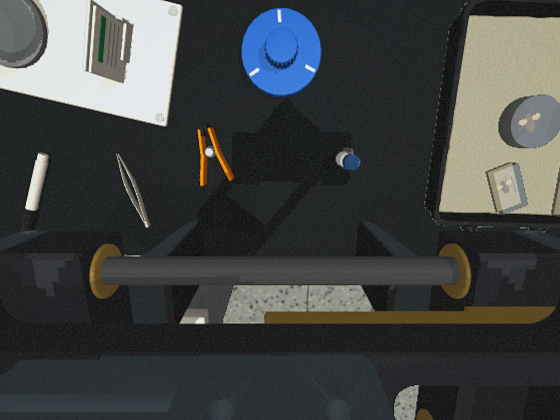

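Emit:
step_arm:
  linear:
    - [0,-1,0]
    - [0,-1,0]
    - [0,-1,0]
    - [0,-1,0]
    - [0,-1,0]
    - [0,-1,0]
    - [0,-1,0]
  turn: [0,0,0,0,0,0,0]

```text
time_s: 2.2
ee_pos: [384.8, 15.4, 299.8]
ee_rot: [180.0, 0.0, 1.4]
force: [-1.0, -0.1, 0.1]
gripper_width: 91.3
gripper_force: 0.0
```

Emit:
step_arm:
  linear:
    - [0,-0.9,0]
    - [0,-0.9,0]
    - [0,-0.9,0]
    - [0,-0.9,0]
    - [0,-0.9,0]
    - [0,-0.9,0]
    - [0,-0.9,0]
    - [0,-0.9,0]
  turn: [0,0,0,0,0,0,0,0]

```text
time_s: 3.2
ee_pos: [378.3, 284.6, 300.1]
ee_rot: [180.0, -0.0, 1.3]
force: [0.6, 0.2, 0.5]
gripper_width: 91.6
gripper_force: 0.0
```

Run:
```python
from h import *
print(env.state()["ee_pos"],env.state()["ee_rot"])
c,K,T=grab("wrist"); cv2.imwrite("pics/w2.png",c); np.savez("pics/w2.npz",K=K,T=T)
```

```text
[378.32057584 284.58742436 300.14501455] [ 1.79981302e+02 -2.16742896e-02  1.31136773e+00]
```

View pics/w2.png

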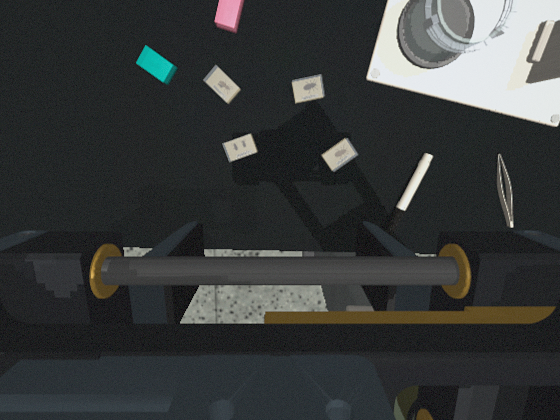

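The first wrist view has the lid at (281,50), with white marks at (279,15), (253,72) and (310,68). The clip pivot is at (209,152) with the jaws towards the top, the vial is at (349,160), and the card and plate are near (110,40). The second has four blocks at (222,85), (308,89), (240,148) and (340,154), and the jar rim is partly visible near (468,15).

```bash
cat >> h.py <<'E'
def blocks(c,K,T,h=14,vmax=215,roi=None):
    hsv=cv2.cvtColor(c,cv2.COLOR_BGR2HSV); m=cv2.inRange(hsv,(5,8,105),(40,120,255)); m[vmax:]=0
    m=cv2.morphologyEx(m,cv2.MORPH_CLOSE,np.ones((5,5))); out=[]
    for k in cv2.findContours(m,0,2)[0]:
        if cv2.contourArea(k)<150: continue
        P=np.array([onz(K,T,*p,h)[:2] for p in k[:,0].astype(float)],np.float32)
        (x,y),(w,l),a=cv2.minAreaRect(P)
        if w>l: w,l,a=l,w,a+90
        if 20<w<45 and 32<l<62: out.append((cv2.minAreaRect(k)[0],(round(x),round(y)),round(w),round(l),round((a+90)%180)))
    return out
E
python3 - <<'E'
from h import *
c=cv2.imread("pics/w2.png"); z=np.load("pics/w2.npz"); K,T=z["K"],z["T"]
for b in blocks(c,K,T): print(b)   # last: direction of long side in world deg
for p in [(372,74),(557,119)]: print("screw",onz(K,T,*p,8).round())
print("jarfoot",onz(K,T,437,30,12).round(), "rim L", onz(K,T,425,12,102).round(), "rim bottom",onz(K,T,468,52,102).round())
c=cv2.imread("pics/w1.png"); z=np.load("pics/w1.npz"); K,T=z["K"],z["T"]
for p in [(174,10),(159,117)]: print("screw",onz(K,T,*p,8).round())
for p in [(95,70),(113,72)]: print("foot",onz(K,T,*p,8).round())
c=cv2.cvtColor(c,cv2.COLOR_BGR2HSV)
k=max(cv2.findContours(cv2.inRange(c,(105,120,100),(125,255,255)),0,2)[0],key=cv2.contourArea)
print("lid",cv2.fitEllipse(k),onz(K,T,*cv2.fitEllipse(k)[0],38).round())
for p in [(209,152),(204,185),(231,179),(202,129),(211,127)]: print("clip",onz(K,T,*p,22).round())
E
```

```text
((338.0704345703125, 153.89144897460938), (421, 201), 28, 42, 127)
((240.36309814453125, 147.19537353515625), (427, 342), 28, 42, 110)
((307.18304443359375, 89.37853240966797), (508, 249), 29, 40, 103)
((222.50003051757812, 85.00000762939453), (510, 367), 26, 42, 47)
((456.0, 17.5), (601, 59), 39, 41, 1)
screw [531. 160.   8.]
screw [ 478. -112.    8.]
jarfoot [587.  80.  12.] rim L [575. 136. 102.] rim bottom [538.  85. 102.]
screw [ 615. -139.    8.]
screw [ 479. -109.    8.]
foot [539. -25.   8.]
foot [537. -50.   8.]
lid ((280.8482666015625, 51.32799530029297), (79.3073501586914, 87.18312072753906), 0.4282732903957367) [ 562. -282.   38.]
clip [ 432. -183.   22.]
clip [ 384. -174.   22.]
clip [ 394. -213.   22.]
clip [ 464. -174.   22.]
clip [ 467. -186.   22.]
```

Emit:
step_arm:
  linear:
    - [0.137,0.283,0.4]
    - [0.137,0.283,0.7]
    - [0.137,0.283,0.7]
    - [0.137,0.283,0.7]
    - [0.137,0.283,0.7]
    - [0.137,0.283,0.7]
    - [0.137,0.283,0.7]
    - [0.137,0.283,0.7]
    - [0.137,0.283,0.7]
    - [0.137,0.283,0.7]
    - [0.137,0.283,0.7]
    - [0.137,0.283,0.7]
    - [0.137,0.283,0.7]
    - [0.137,0.283,0.82]
    - [0.137,0.283,0.9]
    - [0.137,0.283,0.953]
    - [0.137,0.283,0.953]
  turn: [-0.349,-0.349,-0.349,-0.349,-0.349,-0.349,-0.349,-0.349,-0.349,-0.349,-0.349,-0.349,-0.349,-0.349,-0.349,-0.349,-0.349]
  fingers: -0.3

```text
time_s: 5.38
ee_pos: [420.5, 201.8, 13.3]
ee_rot: [-179.9, -0.0, 127.0]
force: [-0.8, -0.4, 0.5]
gripper_width: 59.4
gripper_force: 0.0
```

Emit:
step_arm:
  linear:
    - [0,0,0]
    - [0,0,0]
    - [0,0,0]
    - [0,0,0]
    - [0,0,0]
    - [0,0,-0.2]
    - [0,0,-0.5]
    - [0,0,-0.5]
    - [0,0,-0.5]
  turn: [0,0,0,0,0,0,0,0,0]
  fingers: 1

```text
time_s: 6.5
ee_pos: [422.4, 203.0, 165.9]
ee_rot: [179.7, 0.1, 127.1]
force: [-0.1, 0.2, -0.4]
gripper_width: 30.1
gripper_force: 25.0
```

Emit:
step_arm:
  linear:
    - [-0.2,0.06,-0.05]
    - [-0.4,0.12,-0.05]
    - [-0.6,0.18,-0.05]
    - [-0.65,0.198,0]
    - [-0.65,0.198,0.1]
    - [-0.65,0.198,0.17]
    - [-0.65,0.198,0.17]
    - [-0.65,0.198,0.17]
  turn: [0,0,0,0,0,0,0,0]

```text
time_s: 7.5
ee_pos: [585.8, 83.1, 112.7]
ee_rot: [-180.0, -0.0, 127.1]
force: [-0.3, -0.5, 0.0]
gripper_width: 29.7
gripper_force: 25.0
```

Run:
```python
from h import *
s=env.state();print(s["ee_pos"],s["gripper_width"])
c,K,T=grab("side"); cv2.imwrite("pics/s1.png",c[120:300,180:360]); cv2.imwrite("pics/s1b.png",cv2.resize(c[130:270,190:350],None,fx=4,fy=4,interpolation=2))
```

```text
[585.79537744  83.13951727 112.73365958] 29.746884411320444
```

View pics/s1b.png

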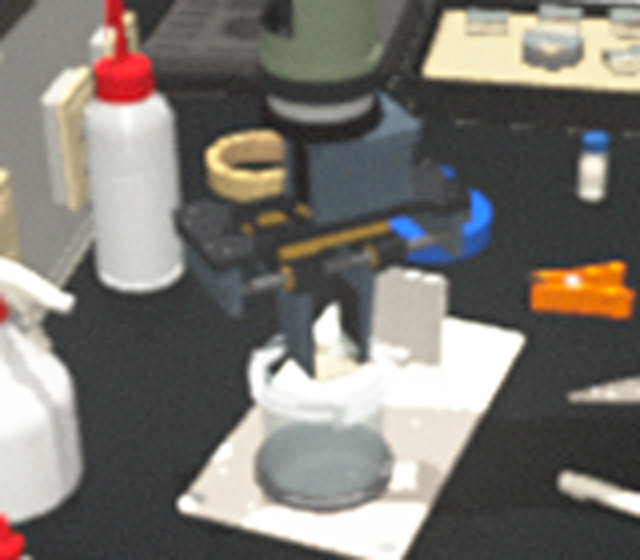

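Emit:
step_arm:
  linear:
    - [0,0,0]
    - [0,0,0]
    - [0,0,0]
    - [0,0,-0.15]
    - [0,0,-0.2]
    - [0,0,-0.2]
  turn: [0,0,0,0,0,0]
  fingers: 0.1

```text
time_s: 8.3
ee_pos: [586.7, 82.8, 174.0]
ee_rot: [179.9, 0.1, 127.1]
force: [0.6, -0.2, -0.4]
gripper_width: 41.2
gripper_force: 0.0
```

Emit:
step_arm:
  linear:
    - [0.2,0.04,0]
    - [0.4,0.08,0]
    - [0.599,0.125,0]
    - [0.599,0.125,0.2]
    - [0.599,0.125,0.4]
    - [0.599,0.125,0.5]
    - [0.599,0.125,0.529]
    - [0.599,0.125,0.529]
  turn: [0.067,0.067,0.067,0.067,0.067,0.067,0.067,0.067]
  fingers: -0.3

```text
time_s: 9.3
ee_pos: [507.3, 248.4, 13.9]
ee_rot: [-179.9, 0.0, 103.0]
force: [1.0, 0.3, 0.1]
gripper_width: 59.5
gripper_force: 0.0
```

Emit:
step_arm:
  linear:
    - [0,0,0]
    - [0,0,0]
    - [0,0,0]
    - [0,0,0]
    - [0,0,0]
    - [0,0,-0.2]
    - [0,0,-0.5]
    - [0,0,-0.5]
    - [0,0,-0.5]
  turn: [0,0,0,0,0,0,0,0,0]
  fingers: 1

```text
time_s: 10.42
ee_pos: [508.8, 249.2, 166.5]
ee_rot: [179.7, -0.1, 103.0]
force: [0.5, -0.1, -0.7]
gripper_width: 29.6
gripper_force: 25.0
```

Emit:
step_arm:
  linear:
    - [-0.2,0.04,-0.05]
    - [-0.4,0.08,-0.05]
    - [-0.6,0.129,0]
    - [-0.6,0.129,0]
    - [-0.6,0.129,0.1]
    - [-0.6,0.129,0.17]
    - [-0.6,0.129,0.17]
  turn: [0,0,0,0,0,0,0]

```text
time_s: 11.3
ee_pos: [583.3, 82.6, 110.3]
ee_rot: [-179.6, -0.1, 103.0]
force: [0.4, 0.4, -0.0]
gripper_width: 30.1
gripper_force: 25.0
```

Emit:
step_arm:
  linear:
    - [0,0,0]
    - [0,0,0]
    - [0,0,0]
    - [0,0,-0.15]
    - [0,0,-0.2]
    - [0,0,-0.2]
  turn: [0,0,0,0,0,0]
  fingers: 0.1

```text
time_s: 12.05
ee_pos: [586.4, 82.0, 174.5]
ee_rot: [179.8, 0.0, 103.0]
force: [0.2, 0.1, -0.9]
gripper_width: 41.2
gripper_force: 0.0
```

Run:
```python
from h import *
c,K,T=grab("wrist"); cv2.imwrite("pics/w3.png",c)
for b in blocks(c,K,T): print(b)
c,K,T=grab("side"); cv2.imwrite("pics/s3.png",c)
for b in blocks(c,K,T,vmax=400): print(b)
```

```text
((489.8461608886719, 65.26923370361328), (758, 256), 36, 53, 36)
((214.05120849609375, 344.2389831542969), (642, 431), 36, 56, 116)
((278.98876953125, 330.88201904296875), (514, 374), 40, 46, 48)
((319.95001220703125, 327.35003662109375), (428, 347), 33, 59, 111)
```

Emit:
step_arm:
  linear:
    - [0.2,-0.07,0]
    - [0.4,-0.14,0]
    - [0.6,-0.21,0]
    - [0.8,-0.28,0]
    - [0.962,-0.323,0]
    - [0.962,-0.323,0.2]
    - [0.962,-0.323,0.4]
    - [0.962,-0.323,0.5]
    - [0.962,-0.323,0.535]
    - [0.962,-0.323,0.535]
  turn: [-0.019,-0.019,-0.019,-0.019,-0.019,-0.019,-0.019,-0.019,-0.019,-0.019]
  fingers: -0.3

```text
time_s: 13.4
ee_pos: [426.1, 341.1, 12.7]
ee_rot: [-179.9, 0.0, 109.8]
force: [0.5, -0.2, -0.8]
gripper_width: 59.1
gripper_force: 0.0
```

Emit:
step_arm:
  linear:
    - [0,0,0]
    - [0,0,0]
    - [0,0,0]
    - [0,0,0]
    - [0,0,0]
    - [0,0,-0.2]
    - [0,0,-0.5]
    - [0,0,-0.5]
    - [0,0,-0.5]
  turn: [0,0,0,0,0,0,0,0,0]
  fingers: 1

```text
time_s: 14.52
ee_pos: [427.6, 342.2, 165.0]
ee_rot: [179.7, -0.1, 109.8]
force: [-0.1, 0.1, -1.2]
gripper_width: 28.7
gripper_force: 25.0
```

Emit:
step_arm:
  linear:
    - [-0.2,0.04,-0.05]
    - [-0.4,0.08,-0.05]
    - [-0.6,0.12,-0.05]
    - [-0.8,0.16,-0.05]
    - [-0.993,0.205,0]
    - [-0.993,0.205,0]
    - [-0.993,0.205,0.1]
    - [-0.993,0.205,0.17]
    - [-0.993,0.205,0.17]
  turn: [0,0,0,0,0,0,0,0,0]

```text
time_s: 15.65
ee_pos: [582.8, 82.7, 108.9]
ee_rot: [-179.6, -0.1, 109.9]
force: [-0.6, 0.1, -0.2]
gripper_width: 28.9
gripper_force: 25.0
```

Emit:
step_arm:
  linear:
    - [0,0,0]
    - [0,0,0]
    - [0,0,0]
    - [0,0,-0.15]
    - [0,0,-0.2]
    - [0,0,-0.2]
  turn: [0,0,0,0,0,0]
  fingers: 0.1

```text
time_s: 16.4
ee_pos: [586.0, 82.1, 173.0]
ee_rot: [179.8, 0.0, 109.8]
force: [0.3, -0.6, -0.1]
gripper_width: 41.0
gripper_force: 0.0
```

Run:
```python
from h import *
c,K,T=grab("side"); cv2.imwrite("pics/s4.png",c)
for b in blocks(c,K,T,vmax=400): print(b)
```

```text
((214.04209899902344, 344.1825866699219), (642, 431), 37, 57, 117)
((279.0786437988281, 330.82586669921875), (514, 373), 40, 47, 48)
```

Emit:
step_arm:
  linear:
    - [0.2,0.02,0]
    - [0.4,0.04,0]
    - [0.6,0.06,0]
    - [0.8,0.08,0]
    - [0.98,0.084,0]
    - [0.98,0.084,0]
    - [0.98,0.084,0.2]
    - [0.98,0.084,0.4]
    - [0.98,0.084,0.49]
    - [0.98,0.084,0.53]
    - [0.98,0.084,0.53]
  turn: [0.175,0.175,0.175,0.175,0.175,0.175,0.175,0.175,0.175,0.175,0.175]
  fingers: -0.3

```text
time_s: 17.82
ee_pos: [509.1, 366.9, 12.6]
ee_rot: [-180.0, 0.1, 46.8]
force: [0.4, -0.1, 0.7]
gripper_width: 59.6
gripper_force: 0.0
```

Emit:
step_arm:
  linear:
    - [0,0,0]
    - [0,0,0]
    - [0,0,0]
    - [0,0,0]
    - [0,0,0]
    - [0,0,-0.2]
    - [0,0,-0.5]
    - [0,0,-0.5]
    - [0,0,-0.5]
  turn: [0,0,0,0,0,0,0,0,0]
  fingers: 1

```text
time_s: 18.95
ee_pos: [510.6, 367.9, 165.5]
ee_rot: [179.9, -0.3, 46.8]
force: [-0.8, -1.1, 0.6]
gripper_width: 27.7
gripper_force: 25.0
```

Emit:
step_arm:
  linear:
    - [-0.1,0.16,-0.05]
    - [-0.2,0.32,-0.05]
    - [-0.3,0.48,-0.05]
    - [-0.4,0.64,-0.05]
    - [-0.519,0.835,-0.05]
    - [-0.519,0.835,0]
    - [-0.519,0.835,0.1]
    - [-0.519,0.835,0.17]
    - [-0.519,0.835,0.17]
    - [-0.519,0.835,0.17]
  turn: [0,0,0,0,0,0,0,0,0,0]

```text
time_s: 20.2
ee_pos: [585.4, 82.8, 111.6]
ee_rot: [-180.0, 0.0, 46.9]
force: [-0.4, 0.7, -0.2]
gripper_width: 27.5
gripper_force: 25.0
```

Emit:
step_arm:
  linear:
    - [0,0,0]
    - [0,0,0]
    - [0,0,0]
    - [0,0,-0.15]
    - [0,0,-0.2]
    - [0,0,-0.4]
    - [0,0,-0.4]
  turn: [0,0,0,0,0,0,0]
  fingers: 0.1

```text
time_s: 21.08
ee_pos: [588.1, 82.5, 236.7]
ee_rot: [179.6, -0.5, 46.8]
force: [0.1, 0.4, -1.0]
gripper_width: 40.9
gripper_force: 0.0
```

Emit:
step_arm:
  linear:
    - [-0.15,-0.16,0]
    - [-0.292,-0.311,-0.1]
    - [-0.292,-0.311,-0.1]
    - [-0.292,-0.311,-0.1]
    - [-0.292,-0.311,-0.1]
    - [-0.292,-0.311,-0.1]
    - [-0.292,-0.311,-0.1]
  turn: [0.13,0.13,0.13,0.13,0.13,0.13,0.13]
  fingers: -1

```text
time_s: 21.95
ee_pos: [457.4, 82.1, 261.2]
ee_rot: [180.0, 0.1, 0.1]
force: [0.2, 0.6, -0.0]
gripper_width: 90.9
gripper_force: 0.0
```

Run:
```python
from h import *
print(env.state()["ee_pos"],env.state()["ee_rot"])
c,K,T=grab("wrist"); cv2.imwrite("pics/w5.png",c); np.savez("pics/w5.npz",K=K,T=T)
i=cv2.resize(c[:240,100:460],None,fx=2.2,fy=2.2,interpolation=2); cv2.imwrite("pics/w5c.png",i)
```

```text
[457.35697089  82.11870962 261.24940684] [1.79985420e+02 5.56288926e-02 7.46684419e-02]
```

View pics/w5c.png

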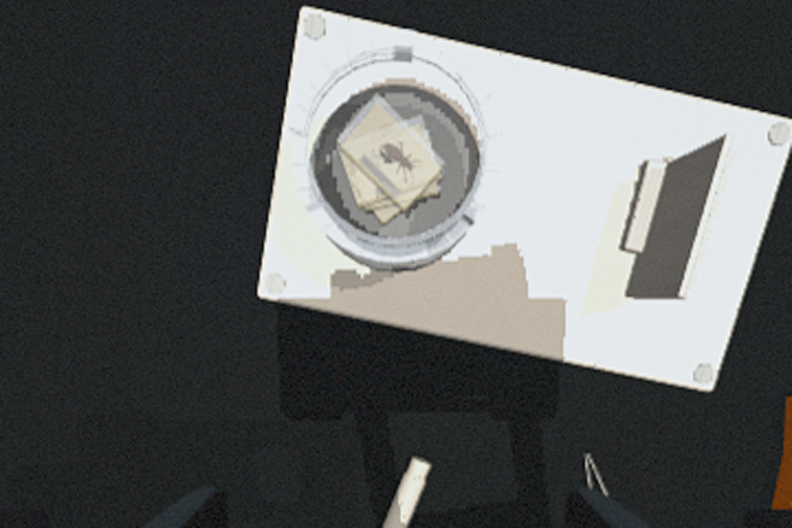

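All four blocks are stacked in the jar, around (395,155) in the crop. The board's screws are at (314,26), (274,283), (779,133) and (704,374). The top edge of the plate and card runs from (725,135) to its front end at (687,297).

Run:
```python
from h import *
z=np.load("pics/w5.npz"); K,T=z["K"],z["T"]
P=[onz(K,T,u/2.2+100,v/2.2,8)[:2] for u,v in [(314,26),(274,283),(779,133),(704,374)]]
P=np.array(P); c=P.mean(0); print(P.round(1),c.round(1))
d=(P[0]+P[1]-P[2]-P[3]); yd=d/np.linalg.norm(d); print("yaw",np.degrees(np.arctan2(-yd[0],yd[1])))
xd=np.array([yd[1],-yd[0]])
print("jar",c+75*yd,"plate",c-75*yd, "plate front mid", c-75*yd-37*xd)
for u,v in [(687,297),(681,297),(690,297),(725,135),(730,138)]: print("top", onz(K,T,u/2.2+100,v/2.2,88).round(1))
print("rim guess",onz(K,T,394/2.2+100,148/2.2,102).round(1))
# project rim circle & thread for check
img=cv2.imread("pics/w5c.png"); j=c+75*yd
for r,h,col in [(42,102,(0,0,255)),(48,96,(0,255,0))]:
    pts=np.array([(proj(K,T,[j[0]+r*np.cos(a),j[1]+r*np.sin(a),h])-[100,0])*2.2 for a in np.linspace(0,6.28,60)])
    cv2.polylines(img,[pts.astype(int)],True,col,1)
cv2.imwrite("pics/w5d.png",cv2.resize(img[:330,230:560],None,fx=1.8,fy=1.8))
```

```text
[[ 669.1  127.5]
 [ 532.1  155.1]
 [ 615.8 -136.6]
 [ 478.4 -109.5]] [573.8   9.1]
yaw -11.43801872562899
jar [588.7107216   82.62601977] plate [558.96455795 -64.39495067] plate front mid [522.69938524 -57.05756363]
top [524.7 -59.7  88. ]
top [524.7 -56.8  88. ]
top [524.7 -61.2  88. ]
top [597.1 -69.4  88. ]
top [595.9 -71.8  88. ]
rim guess [588.3  83.  102. ]
```

View pics/w5d.png

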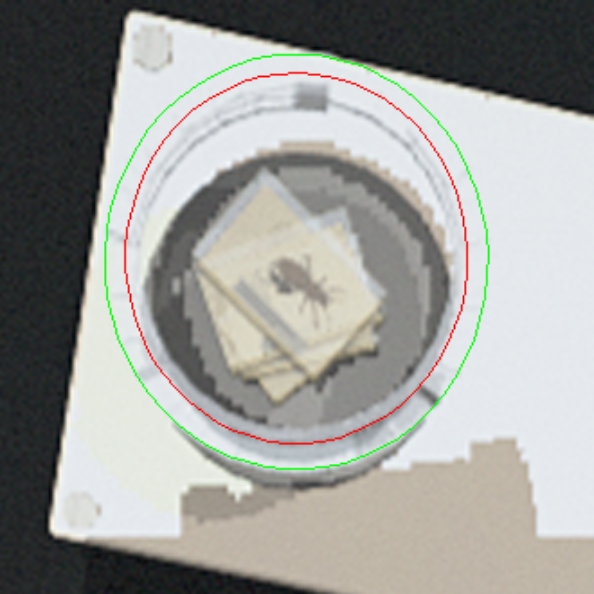

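Emit:
step_arm:
  linear:
    - [0,0.2,0]
    - [0,0.4,0]
    - [0,0.6,0]
    - [0,0.8,0]
    - [0,1,0]
    - [0,1,0]
    - [0,1,0]
  turn: [0,0,0,0,0,0,0]

```text
time_s: 22.88
ee_pos: [457.5, -217.5, 261.5]
ee_rot: [-179.9, 0.0, -0.0]
force: [-0.4, 0.6, -0.2]
gripper_width: 90.9
gripper_force: 0.0
```

Run:
```python
from h import *
print(env.state()["ee_pos"],env.state()["ee_rot"])
c,K,T=grab("wrist"); cv2.imwrite("pics/w6.png",c); np.savez("pics/w6.npz",K=K,T=T)
h=cv2.cvtColor(c,cv2.COLOR_BGR2HSV); m=cv2.inRange(h,(105,120,60),(125,255,255)); m[230:]=0
for k in sorted(cv2.findContours(m,0,2)[0],key=cv2.contourArea)[-2:]:
    e=cv2.fitEllipse(k); print(e,onz(K,T,*e[0],17).round(1))
m=cv2.inRange(h,(5,150,80),(20,255,255)); m[235:]=0; k=max(cv2.findContours(m,0,2)[0],key=cv2.contourArea); print("clip bbox",cv2.boundingRect(k))
cv2.imwrite("pics/w6c.png",cv2.resize(c[:240,180:480],None,fx=2.5,fy=2.5,interpolation=2))
```

```text
[ 457.48656242 -217.49556387  261.46730911] [-1.79944305e+02  4.14488098e-02 -2.12393207e-03]
((407.7566833496094, 215.4491729736328), (16.937767028808594, 19.635034561157227), 109.07052612304688) [ 416.5 -394.8   17. ]
((330.98309326171875, 100.79454803466797), (83.94764709472656, 89.80294036865234), 20.840496063232422) [ 566.5 -282.1   17. ]
clip bbox (253, 178, 25, 56)
```

View pics/w6c.png

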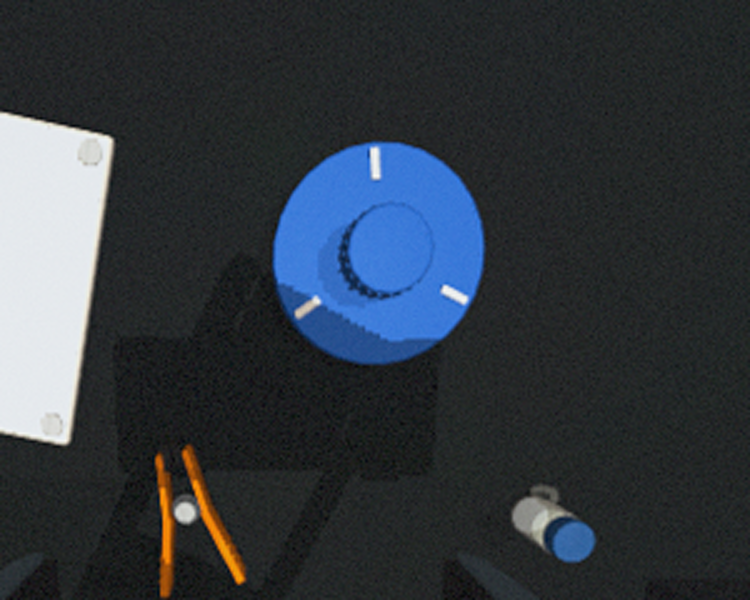

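The lid's disc is centred at crop (379,253) and its knob top at (393,248), with marks at (375,163), (308,308) and (454,295). The clip pivot is at (185,512) with its jaws towards the top, and the vial cap is at (570,540).

Run:
```python
from h import *
z=np.load("pics/w6.npz"); K,T=z["K"],z["T"]
f=lambda u,v,h: onz(K,T,u/2.5+180,v/2.5,h).round(1)
d=f(379,253,21); k=f(393,248,57.8); print(d,k)
for p in [(375,163),(308,308),(454,295)]: q=f(*p,24)-d; print(np.degrees(np.arctan2(q[1],q[0])).round(),q)
print("clip pivot",f(185,512,24),"jaws",f(160,458,24),f(188,450,24),"handles",f(166,592,24),f(240,580,24))
print("vial",f(570,540,60))
```

```text
[ 565.6 -282.3   21. ] [ 564.  -282.6   57.8]
6.0 [41.   4.2  3. ]
127.0 [-26.7  35.3   3. ]
-118.0 [-20.2 -38.1   3. ]
clip pivot [ 432.8 -182.8   24. ] jaws [ 462.1 -170.    24. ] [ 466.4 -185.    24. ] handles [ 387.2 -171.4   24. ] [ 394.3 -212.4   24. ]
vial [ 427.3 -376.3   60. ]
```

Emit:
step_arm:
  linear:
    - [0.15,0.1,0.1]
    - [0.358,0.217,0.2]
    - [0.358,0.217,0.35]
    - [0.358,0.217,0.5]
    - [0.358,0.217,0.6]
    - [0.358,0.217,0.68]
    - [0.358,0.217,0.742]
    - [0.358,0.217,0.742]
    - [0.358,0.217,0.742]
  turn: [-0.111,-0.111,-0.111,-0.111,-0.111,-0.111,-0.111,-0.111,-0.111]
  fingers: -0.6

```text
time_s: 24.05
ee_pos: [566.0, -282.1, 40.2]
ee_rot: [179.9, -0.0, 40.1]
force: [0.0, -1.2, 0.2]
gripper_width: 72.8
gripper_force: 0.0
```

Emit:
step_arm:
  linear:
    - [0,0,0]
    - [0,0,0]
    - [0,0,0]
    - [0,0,0]
    - [0,0,0]
    - [0,0,-0.1]
    - [0,0,-0.3]
    - [0,0,-0.5]
    - [0,0,-0.7]
    - [0,0,-0.7]
    - [0,0,-0.7]
  turn: [0,0,0,0,0,0,0,0,0,0,0]
  fingers: 1
  force: 45

```text
time_s: 25.42
ee_pos: [564.5, -282.6, 248.2]
ee_rot: [-179.9, 0.0, 40.0]
force: [0.0, 0.2, -1.8]
gripper_width: 39.2
gripper_force: 45.0
```

Emit:
step_arm:
  linear:
    - [0.15,-0.16,0]
    - [0.3,-0.32,0]
    - [0.45,-0.48,0]
    - [0.6,-0.64,0]
    - [0.75,-0.8,0]
    - [0.844,-0.881,0.1]
    - [0.844,-0.881,0.25]
    - [0.844,-0.881,0.28]
    - [0.844,-0.881,0.28]
    - [0.844,-0.881,0.28]
  turn: [0,0,0,0,0,0,0,0,0,0]

```text
time_s: 26.68
ee_pos: [590.4, 81.6, 166.7]
ee_rot: [179.9, -0.1, 39.9]
force: [-0.1, 0.1, -1.0]
gripper_width: 39.4
gripper_force: 45.0
```

Run:
```python
from h import *
s=env.state();print(s["ee_pos"],s["gripper_width"])
ims=[]
for n in("scene","side"):
    c,K,T=grab(n); cv2.imwrite(f"pics/{n}7.png",c); np.savez(f"pics/{n}7.npz",K=K,T=T)
    u,v=proj(K,T,[588.5,82.8,120]).astype(int); print(n,u,v)
    ims.append(cv2.resize(c[v-40:v+40,u-40:u+40],None,fx=5,fy=5,interpolation=2))
    for p in ([588.5,82.8,102],[588.5,82.8,125],[588.5,82.8,183]):
        q=(proj(K,T,p)-[u-40,v-40])*5; print(p,q.round())
cv2.imwrite("pics/j7.png",np.hstack(ims))
```

```text
[590.35727001  81.6482424  166.68508495] 39.427081201807034
scene 273 194
[588.5, 82.8, 102] [203. 226.]
[588.5, 82.8, 125] [202. 194.]
[588.5, 82.8, 183] [199. 112.]
side 270 213
[588.5, 82.8, 102] [202. 232.]
[588.5, 82.8, 125] [201. 197.]
[588.5, 82.8, 183] [199. 102.]
```

View pics/j7.png

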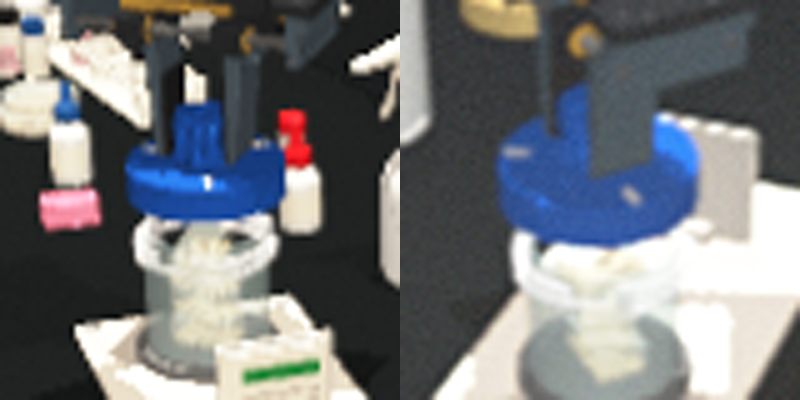

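The lid hangs centred over the jar in both views: 207 against 206 in the scene crop, and about 599 against 601 in the side crop. I'll lower it.

Emit:
step_arm:
  linear:
    - [0,0,0.05]
    - [0,0,0.08]
    - [0,0,0.09]
    - [0,0,0.1]
    - [0,0,0.1]
  turn: [0,0,0,0,0]

```text
time_s: 27.4
ee_pos: [589.4, 82.3, 135.5]
ee_rot: [180.0, -0.0, 40.0]
force: [-1.3, -0.2, -0.1]
gripper_width: 39.1
gripper_force: 45.0
```

Emit:
step_arm:
  linear:
    - [0,0,0.005]
    - [0,0,0.01]
    - [0,0,0.01]
  turn: [0,0,0]

```text
time_s: 27.78
ee_pos: [589.6, 82.4, 135.0]
ee_rot: [179.9, -0.1, 40.0]
force: [-4.5, -1.0, 12.9]
gripper_width: 39.0
gripper_force: 45.0
```

Emit:
step_arm:
  linear:
    - [0,0,0]
    - [0,0,0]
    - [0,0,0]
    - [0,0,0]
  turn: [-0.02,-0.04,-0.06,-0.06]

```text
time_s: 28.28
ee_pos: [590.7, 83.2, 135.1]
ee_rot: [179.8, -0.2, 61.6]
force: [-1.0, 1.9, 11.3]
gripper_width: 39.2
gripper_force: 45.0
```

Emit:
step_arm:
  linear:
    - [0,0,0]
    - [0,0,0]
    - [0,0,0]
    - [0,0,0]
  turn: [-0.02,-0.04,-0.06,-0.06]

```text
time_s: 28.78
ee_pos: [590.2, 83.2, 135.0]
ee_rot: [179.8, -0.1, 83.3]
force: [-2.4, 0.9, 11.7]
gripper_width: 39.5
gripper_force: 45.0
```

Emit:
step_arm:
  linear:
    - [0,0,0]
    - [0,0,0]
    - [0,0,0]
    - [0,0,0]
  turn: [-0.02,-0.04,-0.06,-0.06]

```text
time_s: 29.28
ee_pos: [590.0, 82.8, 135.0]
ee_rot: [179.8, -0.0, 104.9]
force: [-2.9, 1.0, 11.8]
gripper_width: 39.1
gripper_force: 45.0
```

Emit:
step_arm:
  linear:
    - [0,0,0]
    - [0,0,0]
    - [0,0,0]
  turn: [-0.02,-0.04,-0.04]

```text
time_s: 29.65
ee_pos: [589.5, 82.4, 132.4]
ee_rot: [180.0, 0.0, 119.1]
force: [-0.7, 0.2, -1.1]
gripper_width: 39.3
gripper_force: 45.0
```

It dropped at yaw ≈119. I'll follow it down.

Emit:
step_arm:
  linear:
    - [0,0,0.01]
    - [0,0,0.02]
    - [0,0,0.023]
    - [0,0,0.023]
  turn: [0,0,0,0]

```text
time_s: 30.15
ee_pos: [589.5, 82.1, 127.3]
ee_rot: [179.9, 0.0, 119.1]
force: [-3.6, -0.5, 11.5]
gripper_width: 39.2
gripper_force: 45.0
```

Emit:
step_arm:
  linear:
    - [0,0,0]
    - [0,0,0.002]
    - [0,0,0.004]
    - [0,0,0.004]
  turn: [0.02,0.04,0.06,0.06]

```text
time_s: 30.65
ee_pos: [589.8, 82.2, 126.1]
ee_rot: [179.9, -0.0, 97.4]
force: [-2.9, 0.5, 11.0]
gripper_width: 39.0
gripper_force: 45.0
```

Emit:
step_arm:
  linear:
    - [0,0,0.002]
    - [0,0,0.004]
    - [0,0,0.0055]
    - [0,0,0.0055]
  turn: [0.02,0.04,0.06,0.06]

```text
time_s: 31.15
ee_pos: [590.3, 82.2, 124.5]
ee_rot: [179.8, -0.1, 75.8]
force: [-0.5, -1.0, 10.4]
gripper_width: 39.4
gripper_force: 45.0
```

Drawing down as expected, so I'll keep turning.

Emit:
step_arm:
  linear:
    - [0,0,0.002]
    - [0,0,0.004]
    - [0,0,0.0055]
    - [0,0,0.0055]
  turn: [0.02,0.04,0.06,0.06]

```text
time_s: 31.65
ee_pos: [589.9, 82.3, 122.8]
ee_rot: [179.9, -0.1, 54.2]
force: [-2.3, -0.0, 10.0]
gripper_width: 39.3
gripper_force: 45.0
```

Emit:
step_arm:
  linear:
    - [0,0,0.001]
    - [0,0,0.002]
    - [0,0,0.002]
  turn: [0.02,0.035,0.035]

```text
time_s: 32.02
ee_pos: [590.4, 82.2, 122.7]
ee_rot: [179.9, -0.2, 41.7]
force: [-1.5, -1.7, 11.7]
gripper_width: 39.5
gripper_force: 45.0
```

Emit:
step_arm:
  linear:
    - [0,0,0.001]
    - [0,0,0.002]
    - [0,0,0.002]
  turn: [0.02,0.04,0.04]

```text
time_s: 32.4
ee_pos: [591.1, 82.5, 122.6]
ee_rot: [179.9, -0.3, 27.4]
force: [-1.8, 0.6, 13.8]
gripper_width: 39.4
gripper_force: 45.0
```

Run:
```python
from h import *
s=env.state();print(s["ee_pos"],s["ee_rot"],s["force"],s["torque"],s["effort"])
```

```text
[591.06384483  82.46430686 122.57129435] [179.85799067  -0.27381563  27.38430927] [-1.76588363  0.55929031 13.84988779] [-0.07048901  0.31441274  0.39308695] [ -0.45998722 -36.74624562 -17.17208862   0.21585196  -0.6658305
   0.50177839]
```

Emit:
step_arm:
  linear:
    - [0,0,0]
    - [0,0,0]
    - [0,0,0]
  turn: [0.02,0.05,0.05]
  force: 60

```text
time_s: 32.78
ee_pos: [591.8, 82.2, 122.6]
ee_rot: [179.9, -0.4, 9.4]
force: [-0.9, -1.2, 12.9]
gripper_width: 38.8
gripper_force: 60.0
```

Emit:
step_arm:
  linear:
    - [0,0,-0.008]
    - [0,0,-0.008]
    - [0,0,-0.008]
    - [0,0,-0.008]
  turn: [0,0,0,0]
  fingers: -0.4

```text
time_s: 33.28
ee_pos: [589.1, 82.2, 121.6]
ee_rot: [180.0, 0.1, 9.4]
force: [-0.1, 0.4, 0.7]
gripper_width: 63.8
gripper_force: 0.0
```

Emit:
step_arm:
  linear:
    - [0,0,-0.15]
    - [0,0,-0.3]
    - [0,0,-0.4]
    - [0,0,-0.4]
  turn: [0.02,0.02,0.02,0.02]

```text
time_s: 33.78
ee_pos: [590.6, 82.5, 244.4]
ee_rot: [-180.0, -0.3, 2.2]
force: [-0.4, 0.4, -0.6]
gripper_width: 63.9
gripper_force: 0.0
```

Run:
```python
from h import *
s=env.state();print(s["ee_pos"],s["ee_rot"])
ims=[]
for n in("scene","side"):
    c,K,T=grab(n); cv2.imwrite(f"pics/{n}8.png",c)
    ims.append(cv2.resize(c[150:300,200:350],None,fx=2.65,fy=3.9,interpolation=2))
cv2.imwrite("pics/j8.png",np.hstack(ims))
```

```text
[590.61876603  82.45396319 244.44653197] [-179.97895602   -0.31602987    2.17265446]
```

View pics/j8.png

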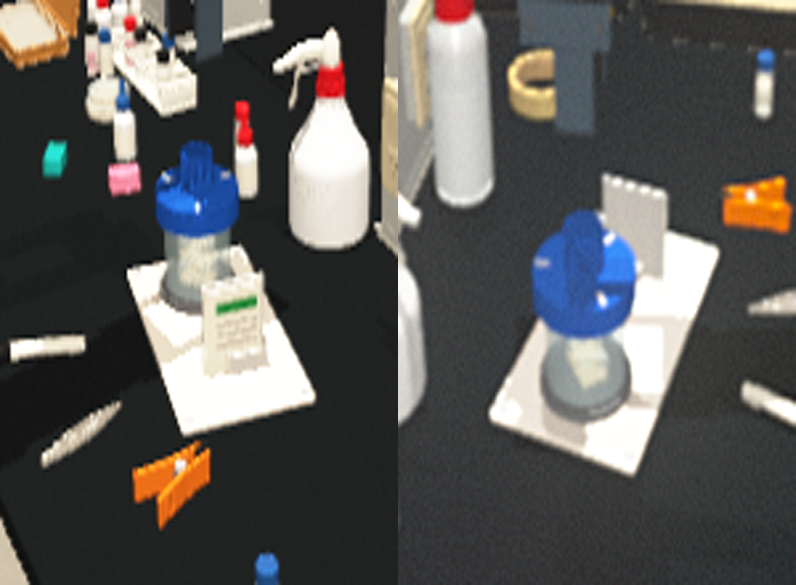

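The lid sits level and down on the jar at about (197,190) in the scene crop, and the clip is still on the bench at (175,480). Next is the clip.

Emit:
step_arm:
  linear:
    - [-0.13,0.17,0]
    - [-0.26,0.34,0]
    - [-0.39,0.52,0]
    - [-0.52,0.7,0]
    - [-0.657,0.879,0.1]
    - [-0.657,0.879,0.15]
    - [-0.657,0.879,0.15]
    - [-0.657,0.879,0.15]
  turn: [-0.0245,-0.0245,-0.0245,-0.0245,-0.0245,-0.0245,-0.0245,-0.0245]
  fingers: -0.6

```text
time_s: 34.88
ee_pos: [402.9, -188.2, 196.8]
ee_rot: [-180.0, 0.0, 11.0]
force: [0.3, 0.9, 0.7]
gripper_width: 73.2
gripper_force: 0.0
```

Run:
```python
from h import *
print(env.state()["ee_pos"],env.state()["ee_rot"])
c,K,T=grab("wrist"); cv2.imwrite("pics/w9.png",c); np.savez("pics/w9.npz",K=K,T=T)
cv2.imwrite("pics/w9c.png",cv2.resize(c[:280,180:400],None,fx=2.1,fy=2.1,interpolation=2))
h=cv2.cvtColor(c,cv2.COLOR_BGR2HSV); m=cv2.inRange(h,(5,150,80),(20,255,255)); m[265:]=0
m=cv2.morphologyEx(m,cv2.MORPH_OPEN,np.ones((3,3)))
k=np.vstack([k for k in cv2.findContours(m,0,2)[0] if 30<cv2.contourArea(k)<6000]); print(cv2.boundingRect(k))
P=np.array([onz(K,T,*p,24)[:2] for p in k[:,0].astype(float)]); print(P.min(0),P.max(0))
```

```text
[ 402.85422437 -188.23137981  196.82358695] [-1.79961702e+02  9.33275698e-03  1.10076568e+01]
(259, 138, 42, 72)
[ 384.33466152 -213.43370796] [ 467.01331896 -167.0398686 ]
```

View pics/w9c.png

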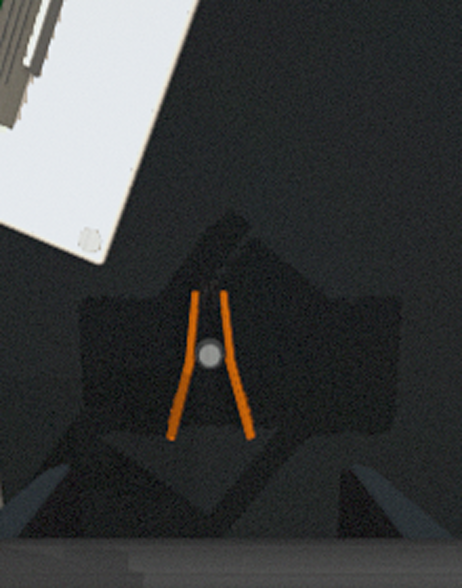

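The clip lies straight under the gripper, with its pivot at crop (210,355), jaw tips at (195,292) and (224,292), and handle ends at (172,438) and (250,438). I'll go down and squeeze.

Emit:
step_arm:
  linear:
    - [0,0,0.2]
    - [0,0,0.4]
    - [0,0,0.5]
    - [0,0,0.57]
    - [0,0,0.608]
    - [0,0,0.608]
  turn: [0,0,0,0,0,0]

```text
time_s: 35.67
ee_pos: [402.9, -188.3, 14.6]
ee_rot: [-180.0, 0.0, 11.1]
force: [-0.4, 0.4, 0.5]
gripper_width: 73.2
gripper_force: 0.0
```

Emit:
step_arm:
  linear:
    - [0,0,0]
    - [0,0,0]
    - [0,0,0]
    - [0,0,0]
    - [0,0,0]
    - [0,0,0]
    - [0,0,-0.1]
    - [0,0,-0.25]
    - [0,0,-0.4]
    - [0,0,-0.4]
    - [0,0,-0.4]
  turn: [0,0,0,0,0,0,0,0,0,0,0]
  fingers: 1
  force: 30

```text
time_s: 37.05
ee_pos: [401.7, -188.4, 134.0]
ee_rot: [-180.0, 0.1, 11.0]
force: [0.3, -0.0, -0.9]
gripper_width: 21.5
gripper_force: 30.0
```

Run:
```python
from h import *
z=np.load("pics/w9.npz"); print("pivot before",onz(z["K"],z["T"],280,169,24))
s=env.state(); print(s["ee_pos"],s["ee_rot"])
c,K,T=grab("wrist"); cv2.imwrite("pics/w10.png",c); np.savez("pics/w10.npz",K=K,T=T)
cv2.imwrite("pics/w10c.png",cv2.resize(c[100:300,180:400],None,fx=2.5,fy=2.5,interpolation=2))
```

```text
pivot before [ 433.06877458 -182.70583798   24.        ]
[ 401.68222901 -188.37345381  133.95952006] [-1.79955055e+02  6.20439652e-02  1.09936827e+01]
```

View pics/w10c.png

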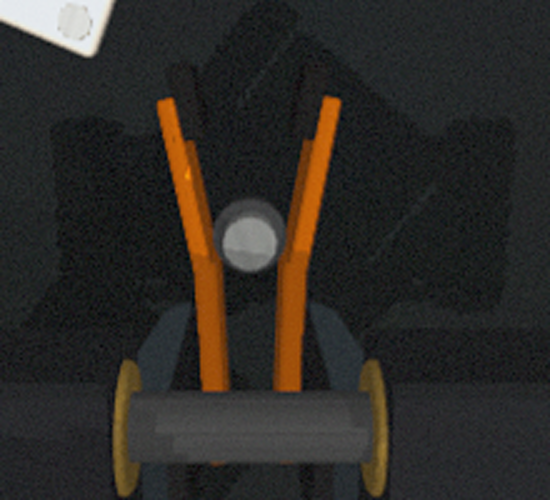

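The clip is held wide open and symmetric: pivot at crop (249,245), jaw tips at (166,100) and (332,100).

Run:
```python
from h import *
z=np.load("pics/w10.npz");K,T=z["K"],z["T"]
tool=np.array([401.68,-188.37,133.96]); M=R.from_euler('xyz',[180,0,11],degrees=True).as_matrix()
for u,v in [(249,245),(166,100),(332,100),(250,100)]:
    print((M.T@(onz(K,T,180+u/2.5,100+v/2.5,143.4)-tool)).round(1))
```

```text
[36.   0.1 -9.4]
[ 64.5 -15.9  -9.4]
[64.6 16.1 -9.4]
[64.6  0.3 -9.4]
```

Emit:
step_arm:
  linear:
    - [0.05,-0.16,0]
    - [0.1,-0.32,0]
    - [0.157,-0.48,0]
    - [0.157,-0.48,0]
    - [0.157,-0.48,0.12]
    - [0.157,-0.48,0.22]
    - [0.157,-0.48,0.257]
    - [0.157,-0.48,0.257]
    - [0.157,-0.48,0.257]
  turn: [0.062,0.062,0.062,0.062,0.062,0.062,0.062,0.062,0.062]

```text
time_s: 38.22
ee_pos: [421.9, -38.8, 58.2]
ee_rot: [180.0, -0.1, -11.3]
force: [0.8, -0.6, -0.4]
gripper_width: 21.4
gripper_force: 30.0
```

Run:
```python
from h import *
s=env.state(); print(s["ee_pos"],s["ee_rot"],s["gripper_width"])
c,K,T=grab("wrist"); np.savez("pics/w11.npz",K=K,T=T); cv2.imwrite("pics/w11.png",c)
cv2.imwrite("pics/w11c.png",cv2.resize(c[0:270,190:390],None,fx=2.9,fy=2.2,interpolation=2))
M=R.from_euler('xyz',s["ee_rot"],degrees=True).as_matrix()
for p in ([523.5,-59,88],[523.5,-59,53]): print((proj(K,T,p)-[190,0])*[2.9,2.2], (M.T@(np.array(p)-s["ee_pos"])).round(1))
```

```text
[421.88785035 -38.76972511  58.19566588] [ 1.79999680e+02 -9.09412333e-02 -1.13472615e+01] 21.374044867821308
[259.55095032  82.13926763] [103.7  -0.2 -29.6]
[259.71193142 130.95372523] [103.6  -0.2   5.4]
```

View pics/w11c.png

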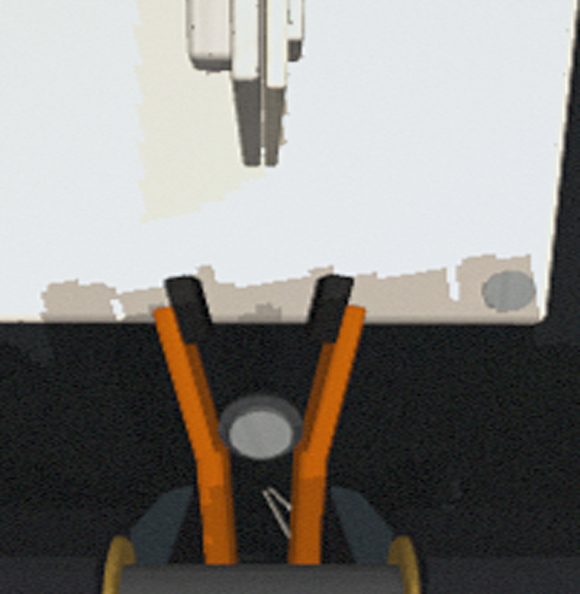

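The plate and card stand end-on at crop x≈260, with their top front at (260,80). The clip midline is at x≈260 too and the jaws straddle it, so I'll drive straight in.

Emit:
step_arm:
  linear:
    - [0.04,0,0]
    - [0.08,0,0]
    - [0.11,0,0]
    - [0.14,0,0]
    - [0.16,0,0]
    - [0.177,0,0]
    - [0.177,0,0]
    - [0.177,0,0]
  turn: [0,0,0,0,0,0,0,0]

```text
time_s: 39.28
ee_pos: [472.8, -48.7, 57.5]
ee_rot: [180.0, 0.0, -11.3]
force: [-0.6, -0.4, -1.3]
gripper_width: 21.5
gripper_force: 30.0
```

Run:
```python
from h import *
s=env.state(); print(s["ee_pos"],s["ee_rot"],s["gripper_width"],s["force"])
c,K,T=grab("wrist"); cv2.imwrite("pics/w12.png",c)
cv2.imwrite("pics/w12c.png",cv2.resize(c[60:260,190:390],None,fx=2.5,fy=2.5,interpolation=2))
```

```text
[472.84653203 -48.72892389  57.46334293] [ 1.79993115e+02  3.17211121e-02 -1.13169216e+01] 21.46001699494716 [-0.55073777 -0.39442296 -1.30835982]
```

View pics/w12c.png

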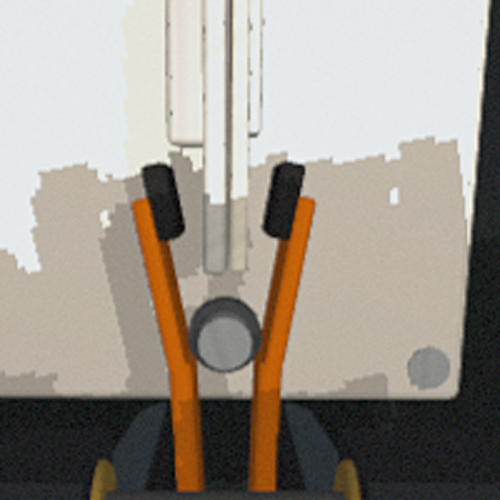

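The plate and card are between the pads: pads at rows 165–240, front edge at about row 229 at clip height. That puts the jaw centre ≈6 mm behind the edge, so I'll go in 7 mm more, then release and rise.

Emit:
step_arm:
  linear:
    - [0.012,0,0]
    - [0.023,0,0]
    - [0.023,0,0]
    - [0.023,0,0]
  turn: [0,0,0,0]

```text
time_s: 39.83
ee_pos: [479.9, -50.2, 57.5]
ee_rot: [180.0, 0.0, -11.3]
force: [-0.3, 0.4, -0.8]
gripper_width: 21.3
gripper_force: 30.0
```

Emit:
step_arm:
  linear:
    - [0,0,0]
    - [0,0,0]
    - [0,0,0]
    - [0,0,0]
    - [0,0,0]
    - [0,0,0]
  turn: [0,0,0,0,0,0]
  fingers: -0.6

```text
time_s: 40.58
ee_pos: [480.0, -50.1, 57.6]
ee_rot: [180.0, -0.0, -11.3]
force: [-0.4, -0.0, 0.3]
gripper_width: 72.9
gripper_force: 0.0
```

Emit:
step_arm:
  linear:
    - [-0.05,0,0]
    - [-0.1,0,0]
    - [-0.15,0,0]
    - [-0.2,0,0]
    - [-0.2,0,-0.2]
    - [-0.2,0,-0.4]
    - [-0.2,0,-0.5]
    - [-0.2,0,-0.5]
  turn: [0,0,0,0,0,0,0,0]

```text
time_s: 41.58
ee_pos: [422.0, -38.4, 209.7]
ee_rot: [-180.0, -0.3, -11.3]
force: [0.4, -0.5, -0.4]
gripper_width: 73.2
gripper_force: 0.0
```

Run:
```python
from h import *
s=env.state(); print(s["ee_pos"],s["ee_rot"],s["gripper_width"],s["force"])
c,K,T=grab("wrist"); w=cv2.resize(c[0:240,150:390],(400,400),interpolation=2)
d,K,T=grab("scene"); w2=cv2.resize(d[170:290,220:340],(400,400),interpolation=2)
cv2.imwrite("pics/w13c.png",np.hstack([w,w2]))
```

```text
[422.01061084 -38.39492804 209.74631376] [-179.97583144   -0.34608384  -11.32058106] 73.15969790882832 [ 0.43500699 -0.53560504 -0.41968543]
```

View pics/w13c.png

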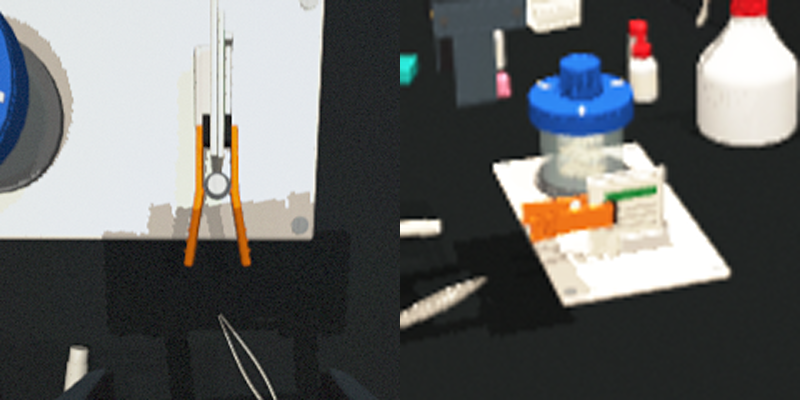

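The clip grips the plate and card at mid-height (wrist crop (217,130), scene crop (590,215)), and the lid sits level on the jar. I'll hand it in.

```bash
python3 -c "
from h import *
print(env.job_done())"
```

```text
the job is handed in; nothing more can be done
None
```

The job is handed in after about 42 s of robot time, and the call returned no verdict: all four blocks are in the jar, the lid is screwed down to where it stopped descending, the clip holds the card and plate at mid-height, and I saw no bottle or vial knocked over.

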